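# Set out the black-lidded sweet jars on the shop counter

### The job

Dress the sweet-shop counter: put each of the four black-lidded jars upright in the middle of the stand whose pad has the colour of its sweets and lid sticker, set down gently, never dropped or tipped over, and let go. The white-lidded jars are reserved for a customer: leave them standing where they are.

Things in the scene. Friction and masses are not known exactly. Their poses are not given: they have to be found in the camera images.
- jar_red: Sweet jar, 48 mm across, 80 mm tall: an upright clear cylinder to 58 mm above its base (grip it at about 50 mm), then a narrower neck and a black lid 45 mm across with a round red sticker 32 mm across on top; red sweets inside. 0.10 to 0.20 kg, loose on the counter. Origin at the centre of its underside, z up; its yaw means nothing. It belongs on the red stand.
- jar_yellow: Sweet jar, 48 mm across, 80 mm tall: an upright clear cylinder to 58 mm above its base (grip it at about 50 mm), then a narrower neck and a black lid 45 mm across with a round yellow sticker 32 mm across on top; yellow sweets inside. 0.10 to 0.20 kg, loose on the counter. Origin at the centre of its underside, z up; its yaw means nothing. It belongs on the yellow stand.
- jar_green: Sweet jar, 48 mm across, 80 mm tall: an upright clear cylinder to 58 mm above its base (grip it at about 50 mm), then a narrower neck and a black lid 45 mm across with a round green sticker 32 mm across on top; green sweets inside. 0.10 to 0.20 kg, loose on the counter. Origin at the centre of its underside, z up; its yaw means nothing. It belongs on the green stand.
- jar_blue: Sweet jar, 48 mm across, 80 mm tall: an upright clear cylinder to 58 mm above its base (grip it at about 50 mm), then a narrower neck and a black lid 45 mm across with a round blue sticker 32 mm across on top; blue sweets inside. 0.10 to 0.20 kg, loose on the counter. Origin at the centre of its underside, z up; its yaw means nothing. It belongs on the blue stand.
- white_lid_jar_red: Sweet jar, 48 mm across, 80 mm tall: an upright clear cylinder to 58 mm above its base (grip it at about 50 mm), then a narrower neck and a white lid 45 mm across with a round red sticker 32 mm across on top; red sweets inside. 0.10 to 0.20 kg, loose on the counter. Origin at the centre of its underside, z up; its yaw means nothing. It stays where it is.
- white_lid_jar_blue: Sweet jar, 48 mm across, 80 mm tall: an upright clear cylinder to 58 mm above its base (grip it at about 50 mm), then a narrower neck and a white lid 45 mm across with a round blue sticker 32 mm across on top; blue sweets inside. 0.10 to 0.20 kg, loose on the counter. Origin at the centre of its underside, z up; its yaw means nothing. It stays where it is.
- stand_red: Round light-wood display stand fixed to the counter, 84 mm across, with a flat red pad 66 mm across on it; the pad's top is 18 mm above the counter. Origin at the centre of its underside, z up, the pad centred over it.
- stand_yellow: Round light-wood display stand fixed to the counter, 84 mm across, with a flat yellow pad 66 mm across on it; the pad's top is 18 mm above the counter. Origin at the centre of its underside, z up, the pad centred over it.
- stand_green: Round light-wood display stand fixed to the counter, 84 mm across, with a flat green pad 66 mm across on it; the pad's top is 18 mm above the counter. Origin at the centre of its underside, z up, the pad centred over it.
- stand_blue: Round light-wood display stand fixed to the counter, 84 mm across, with a flat blue pad 66 mm across on it; the pad's top is 18 mm above the counter. Origin at the centre of its underside, z up, the pad centred over it.
Things that resemble listed ones, but are neither listed nor needed, are in the scene too. Of the things like the jar_yellow, leave any that is orange or purple; of the rest the larger one is meant.

How it is judged:
By the outcome, as a careful person would: the job done as asked, in the order asked, and still so for the second after the job is handed in, with the robot touching nothing.
It also fails if it takes over 104 s, if anything falls off the work surface, if the arm or the gripper's body presses on something with over 40 N, if the wrist force passes 120 N, or if a joint passes its speed limit or range.

### The arm

A 6-joint arm with a two-finger parallel gripper is mounted at the origin on the work surface. World frame = base frame: x ahead of the robot, y to its left, z up, the work surface at z = 0. Lengths are in m, angles in rad, forces in N, time in s.
With the tool pointing down it reaches from about 0.15 to 0.775 m from the base axis. Payload 6.1 kg.
Tool frame: the origin (TCP) lies on the mounting face of the last link; the fingertips stand 173 mm ahead of it and the grasp point (between the pads) lies 155 mm ahead of it; z points along the fingers, y is the line along which they close (so a half turn about z gives the same grasp; the last joint's range is limited). The gripper opens to 85 mm and grips with 20 to 120 N. Pads are 22 mm wide; open, the fingers measure 114 mm over their backs; the gripper's body (76 mm by 85 mm) begins 54 mm behind the grasp point. The pads swing forward as they close: fully open they stand 13 mm farther back than shut.
Start: joints at [0, 0.126, -0.04, 1.405, 0, 1.571], TCP at [0.525, 0, 0.405] pointing down, gripper open.
Joint ranges: [-2.72, 2.72], [-0.95, 1.95], [-1.27, 1.35], [-1.78, 2.02], [-1.46, 1.47], [-3.14, 3.14]. Speed limits (rad/s): [2.39, 2.39, 3.01, 3.14, 3.14, 3.14].

### API

Orientations are given as a 3x3 rotation matrix whose columns are the frame's x, y, z axes.
In Python, from bench import bot, imaging, hand_in gives the robot as it stands.
- The arm moves only by the tool step_arm, never from a script. Its argument "commands" is a list of rows, each a list of 6 numbers: the shift along the tool's x, y, z in units of 0.025 m (1.0 is 0.025 m), then the turn, a rotation vector about the tool's x, y, z in units of 4 degrees (1.0 is 4 degrees). A call has exactly 10 rows; each row shifts and turns the commanded pose from where the row before left it, along the tool's axes as they then stand; what a row does not reach is not made up. A row lasts 1/12 s, in which the tool goes at most 41.7 mm and 7.16 degrees, less where a joint would pass 70% of its speed; a pose out of reach is approached as far as the arm can. A call with a number of a shift or a turn outside -1 to 1 is refused whole. A call with a gripper value outside its range is refused whole. "jaw" is the closure, from 0 (fully open) to 1 (shut), set as the call begins (left out, the last holds). The fingers move at their own pace and stop on an object; "squeeze" is the grip in N (left out, the last holds). Time passes only in rows, so rows that do not move let the fingers close, or fill a call up. It gives the time, the measured TCP pose, the force, the opening and the grip force at its end, in the units of the state.
- bot.sense(): the state, without advancing time (a new reading comes with each control period).
- imaging.grab_frame(name): name is "scene" or "side" or "wrist"; returns the picture (480x640x3 uint8, blue, green, red); there is no depth.
- imaging.calibration(name): a dict with "fx", "fy", "cx", "cy" (pixels), "T" (4x4, takes a point from camera to world coordinates); the wrist camera has in their place "tool_from_camera" (4x4, takes a point from camera to tool coordinates, whose origin is the TCP and whose axes are the flange's). Camera axes: x right, y down, z forward; pixel columns grow to the right and rows downward; lengths in m; the calibration is good to about 2 mm. The wrist camera is an equidistant fisheye: a pixel r from the principal point sees the ray r / f radians off the axis. A picture is of the moment at which its call begins: read the wrist's pose just before it. calibration takes no time and is no camera call.
- hand_in(): hands the job in; it is judged then, once.
Trained networks look in the newest picture that a camera, given by its name, has taken for a name from the list of things; names that differ only in an ending like _2 or _b are one class to them, and where a whole thing is asked for, a point or a joint stands for the part that bears it (a point fixed in the world has none). Each returns a list of dicts, best first, with "confidence" (0 to 1); they miss things now and then, are a little off and sometimes report something else, mostly with a low value. They report only what shows in the picture. A call takes as long as a camera call. They do not tell look-alikes from the thing itself.
- imaging.outline_of(camera, label): "region" (480x640 bool, what is visible of it) and "location" ([column, row] as shares, 0 to 1, of the picture: columns of its width, rows of its height, amid what is visible of it).
- imaging.place_of(camera, label): "location" ([column, row] as shares, 0 to 1, of the picture: columns of its width, rows of its height: a listed point, or the origin of a listed thing).
The state is a dict: "time": time; "joints": joint angles; "qvel": joint speeds; "tau": joint torques, N m; "tool_pos": TCP position; "tool_rot": TCP orientation; "ft_force": force on the tool from outside, world axes, zero at the start; "moment": the same for the moment, N m; "finger_gap": finger opening in m; "finger_force": force on a finger pad.
Only numpy, scipy, OpenCV 4.12 (cv2) and the standard library are available. Lean on these libraries where they do the work, as an engineer would, in place of code of your own. Each camera call takes 0.05 s, during which the arm holds its last target. There are 200 camera calls.

## Working session

There is one attempt and no reset: what is moved stays moved. The work goes in short steps, Python scripts to look and compute and a tool call to move; the robot and the scene stay as the last step left them, time stands still between calls to the robot, and variables do not carry over. Pictures are saved under pics/ and viewed, at most 14 in all, crops included, and the job is handed in when it is done.

Besides the shell and the picture viewer there is one more tool, called after "Call:" in YAML: its name, and indented under it one key for each argument. step_arm: Moves the arm, as the interface text tells. Its arguments: {"type":"object","properties":{"commands":{"type":"array","items":{"type":"array","items":{"type":"number"}}},"jaw":{"type":"number"},"squeeze":{"type":"number"}},"required":["commands"]}

```bash
mkdir -p pics
cat > snap.py <<'E'
import numpy as np,cv2
from bench import bot,imaging
E
python3 - <<'E'
from snap import *
s=bot.sense();print(s['time'],s['tool_pos'],s['tool_rot'])
for n in ("scene","side","wrist"):
    cv2.imwrite(f"pics/{n}0.png",imaging.grab_frame(n)); c=imaging.calibration(n)
    print(n,{k:np.round(v,4).tolist() for k,v in c.items()})
E
```

```text
0.0 [5.24872941e-01 1.60227291e-05 4.03936082e-01] [[-1.26159530e-05  9.99998791e-01 -1.55505860e-03]
 [ 1.00000000e+00  1.25836565e-05 -2.07784971e-05]
 [-2.07589037e-05 -1.55505886e-03 -9.99998791e-01]]
scene {'fx': 523.4645, 'fy': 523.4645, 'cx': 323.9427, 'cy': 238.3124, 'T': [[-0.4713, 0.6197, -0.6276, 1.1379], [0.8819, 0.3381, -0.3285, 0.3315], [0.0086, -0.7083, -0.7059, 0.7797], [0.0, 0.0, 0.0, 1.0]]}
side {'fx': 560.5898, 'fy': 560.5898, 'cx': 319.0315, 'cy': 235.1651, 'T': [[0.6942, -0.4079, 0.593, -0.1518], [-0.7196, -0.379, 0.5818, -0.647], [-0.0126, -0.8306, -0.5567, 0.6572], [0.0, 0.0, 0.0, 1.0]]}
wrist {'fx': 371.6483, 'fy': 371.6483, 'cx': 323.8721, 'cy': 242.1629, 'tool_from_camera': [[-0.0005, -0.95, -0.3122, 0.0807], [1.0, -0.0004, -0.0004, 0.0001], [0.0002, -0.3122, 0.95, 0.0306], [0.0, 0.0, 0.0, 1.0]]}
```

View pics/scene0.png

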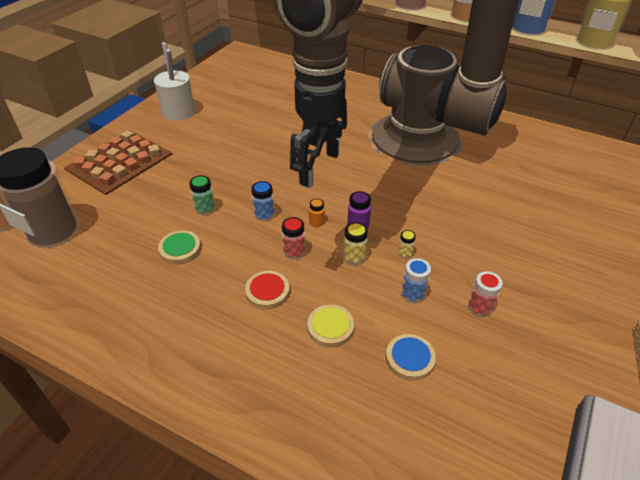

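View pics/side0.png

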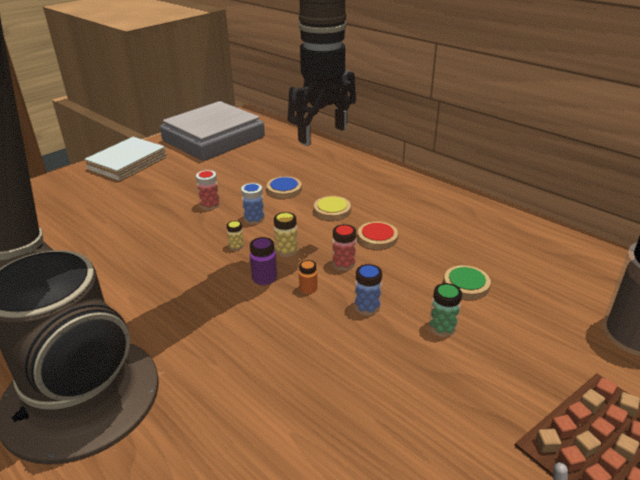

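View pics/wrist0.png

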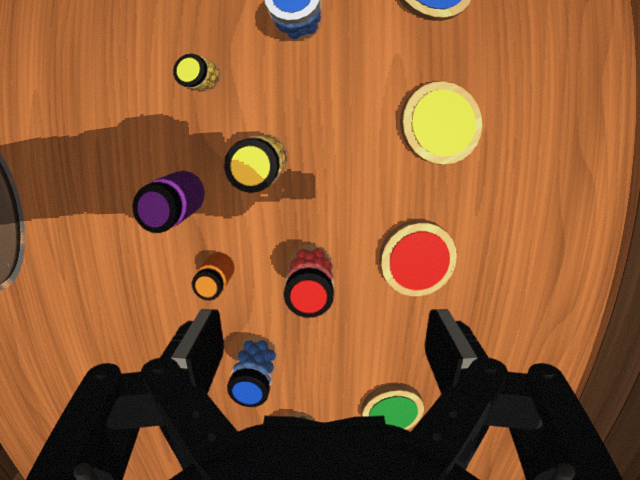

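The scene view shows black-lidded stickers at green (200,181), blue (262,187), red (293,224) and yellow (356,230). Pads are at green (179,246), red (267,288), yellow (331,324) and blue (411,353), and the white lids are at (417,267) and (488,281). The side view agrees: stickers at green (447,293), blue (369,271), red (344,231), yellow (285,218). The decoys are the small yellow, the orange and the purple jars.

```bash
cat >> snap.py <<'E'
def comp(im,seed):
    """centre of the colour patch at seed (hull ellipse), area"""
    hsv=cv2.cvtColor(im,cv2.COLOR_BGR2HSV).astype(int); h,s,v=hsv[seed[1],seed[0]]
    dh=np.abs(hsv[...,0]-h); dh=np.minimum(dh,180-dh)
    m=((dh<9)&(hsv[...,1]>110)&(abs(hsv[...,2]-v)<75)).astype(np.uint8)
    n,l,st,ce=cv2.connectedComponentsWithStats(m,connectivity=4); k=l[seed[1],seed[0]]
    c=max(cv2.findContours((l==k).astype(np.uint8),cv2.RETR_EXTERNAL,cv2.CHAIN_APPROX_NONE)[0],key=len)
    e=cv2.fitEllipse(cv2.convexHull(c)); return np.array(e[0]),np.round(e[1],1)
def ray(name,uv):
    c=imaging.calibration(name);T=c['T']
    d=T[:3,:3]@[(uv[0]-c['cx'])/c['fx'],(uv[1]-c['cy'])/c['fy'],1]
    return T[:3,3],d/np.linalg.norm(d)
def tri(a,b):
    A=np.zeros((3,3));y=np.zeros(3)
    for p,d in (a,b):
        P=np.eye(3)-np.outer(d,d);A+=P;y+=P@p
    x=np.linalg.solve(A,y)
    return x,[np.linalg.norm((np.eye(3)-np.outer(d,d))@(x-p)) for p,d in (a,b)]
E
cat > meas.py <<'E'
from snap import *
S=cv2.imread('pics/scene0.png');D=cv2.imread('pics/side0.png')
seeds=dict(jg=((200,182),(447,293)),jb=((262,188),(369,271)),jr=((293,225),(344,231)),jy=((356,231),(285,218)),
wr=((488,281),(206,175)),wb=((418,267),(252,188)),pur=((360,198),(262,244)),ora=((316,204),(307,266)),yel=((407,237),(234,226)),
sg=((179,246),(467,281)),sr=((267,288),(378,233)),sy=((331,324),(332,206)),sb=((411,354),(284,186)))
for k,(a,b) in seeds.items():
    ca,ea=comp(S,a);cb,eb=comp(D,b)
    x,r=tri(ray('scene',ca),ray('side',cb))
    print(k,ca.round(1),ea,cb.round(1),eb,'XYZ',x.round(4),'res',np.round(r[0],4))
E
python3 meas.py
python3 - <<'E'
from snap import *
for l in ('jar_green','jar_blue','jar_red','jar_yellow','stand_green','stand_red','stand_yellow','stand_blue'):
  print(l,end=' ')
  for c in ('scene','side'):
    print(c,[(np.round(np.array(d['location'])*[640,480]).tolist(),round(d['confidence'],2)) for d in imaging.place_of(c,l)][:3],end=' ')
  print()
E
```

```text
jg [199.2 180.7] [ 9.7 16. ] [447.7 290.6] [12.9 20.5] XYZ [ 0.4894 -0.3069  0.0801] res 0.0013
jb [261.3 186.6] [10.1 15.6] [368.6 270.8] [12.  19.1] XYZ [ 0.4427 -0.181   0.0801] res 0.001
jr [292.5 223.7] [11.5 16.9] [344.  229.6] [ 9.5 16.6] XYZ [ 0.5089 -0.0661  0.0801] res 0.001
jy [356.1 229.3] [11.7 16.5] [272.7 309.4] [449.6 795.2] XYZ [ 0.3525 -0.0104 -0.0464] res 0.0119
wr [489.1 280. ] [12.4 18.2] [205.4 173.9] [ 6.1 13.1] XYZ [0.4674 0.3104 0.0798] res 0.0007
wb [418.  266.5] [11.9 16.4] [251.1 187.1] [ 6.3 12.6] XYZ [0.4972 0.1889 0.0798] res 0.0008
pur [359.8 197.1] [10.9 16.8] [261.2 243.2] [ 9.5 16.8] XYZ [0.3734 0.0144 0.0797] res 0.0009
ora [351.  270.3] [452.6 710.4] [307.1 264.3] [ 7.5 12.2] XYZ [ 0.4834  0.0347 -0.0336] res 0.0166
yel [407.8 234.6] [ 7.6 10.7] [233.5 223.7] [ 6.5 11.2] XYZ [0.4035 0.1355 0.0544] res 0.001
sg [178.4 243.7] [21.2 31.9] [466.8 278. ] [21.2 35.6] XYZ [ 0.6147 -0.275   0.0167] res 0.0016
sr [266.7 286.3] [26.7 34.7] [377.4 231.2] [17.9 31.9] XYZ [ 0.624  -0.057   0.0168] res 0.0012
sy [330.2 322.3] [31.5 38.1] [331.9 204. ] [16.4 30.
[... 253 characters left out ...]
[369.0, 306.0], 0.91), ([442.0, 326.0], 0.71), ([375.0, 241.0], 0.37)] 
jar_red scene [([295.0, 251.0], 0.67)] side [([339.0, 267.0], 0.65)] 
jar_yellow scene [([403.0, 256.0], 0.85), ([316.0, 220.0], 0.76), ([361.0, 226.0], 0.71)] side [([287.0, 252.0], 0.92), ([234.0, 244.0], 0.77), ([310.0, 289.0], 0.76)] 
stand_green scene [([179.0, 248.0], 0.57)] side [([467.0, 282.0], 0.93)] 
stand_red scene [([265.0, 290.0], 0.8)] side [([376.0, 239.0], 0.83)] 
stand_yellow scene [([333.0, 327.0], 0.81), ([480.0, 305.0], 0.68), ([355.0, 257.0], 0.51)] side [([331.0, 209.0], 0.97), ([375.0, 240.0], 0.55)] 
stand_blue scene [([410.0, 359.0], 0.92), ([182.0, 248.0], 0.68), ([292.0, 252.0], 0.67)] side []
```

Run:
```python
from snap import *
S=cv2.imread('pics/scene0.png');D=cv2.imread('pics/side0.png')
def blob(im,seed,h0,h1,smin,w):
    hsv=cv2.cvtColor(im,cv2.COLOR_BGR2HSV); 
    m=cv2.inRange(hsv,(h0,smin,60),(h1,255,255)); M=np.zeros_like(m);x,y=seed;M[y-w:y+w+1,x-w-2:x+w+3]=m[y-w:y+w+1,x-w-2:x+w+3]
    n,l,st,ce=cv2.connectedComponentsWithStats(M,connectivity=4);k=l[y,x];print(st[k],hsv[y,x])
    c=max(cv2.findContours((l==k).astype(np.uint8),0,1)[0],key=len);e=cv2.fitEllipse(cv2.convexHull(c));return np.array(e[0]),e[1]
for a,b,h in (((356,230),(285,218),(24,34)),((316,204),(307,266),(10,18))):
    ca,ea=blob(S,a,*h,160,9);cb,eb=blob(D,b,*h,160,9)
    x,r=tri(ray('scene',ca),ray('side',cb));print(ca,ea,cb,eb,x.round(4),r)
    p,d=ray('scene',ca);print('z.08',p+d*(.0797-p[2])/d[2])
s=bot.sense();print(s['time'],s['finger_gap'])
```

```text
[348 225  17  11 114] [ 29 177 205]
[     0      0    640    480 307185] [ 21 168 164]Traceback (most recent call last):
  File "<stdin>", line 9, in <module>
  File "<stdin>", line 7, in blob
cv2.error: OpenCV(4.12.0) /io/opencv/modules/imgproc/src/shapedescr.cpp:361: error: (-201:Incorrect size of input array) There should be at least 5 points to fit the ellipse in function 'fitEllipseNoDirect'
```

```bash
cat > go.py <<'E'
import sys
from snap import *
J=dict(jr=(.5089,-.0661),jy=(.4560,.0520),jg=(.4894,-.3069),jb=(.4427,-.181),sr=(.624,-.057),sy=(.6403,.0868),sg=(.6147,-.275),sb=(.6325,.2367))
def delta(x,y,zg):
    "units of tool shift to bring grasp point to (x,y,zg), and turn residual"
    s=bot.sense();R=s['tool_rot'];d=np.array([x,y,zg+.155])-s['tool_pos']
    print(round(s['time'],2),'units',(R.T@d/.025).round(2),'tilt',R[:,2].round(4),'gap',s['finger_gap'].__round__(4),s['ft_force'].round(1))
if __name__=='__main__':
    delta(*J[sys.argv[1]],float(sys.argv[2]))
E
python3 go.py jr .14
```

```text
0.95 units [-2.64 -0.64  4.39] tilt [ 0.  0. -1.] gap 0.0855 [ 0.2  0.8 -0.3]
```

Run:
```python
from snap import *
S=cv2.imread('pics/scene0.png');D=cv2.imread('pics/side0.png')
def blob(im,seed,h0,h1,smin,w):
    hsv=cv2.cvtColor(im,cv2.COLOR_BGR2HSV)
    m=cv2.inRange(hsv,(h0,smin,60),(h1,255,255)); M=np.zeros_like(m);x,y=seed;M[y-w:y+w+1,x-w-3:x+w+4]=m[y-w:y+w+1,x-w-3:x+w+4]
    n,l,st,ce=cv2.connectedComponentsWithStats(M,connectivity=4);k=l[y,x];print(st[k],hsv[y,x])
    c=max(cv2.findContours((l==k).astype(np.uint8),0,1)[0],key=len);e=cv2.fitEllipse(cv2.convexHull(c));return np.array(e[0]),e[1]
ca,ea=blob(S,(356,230),19,34,120,8);cb,eb=blob(D,(285,218),19,34,120,8)
x,r=tri(ray('scene',ca),ray('side',cb));print(ca,ea,cb,eb,x.round(4),r)
for n,u in(('scene',(316.5,204)),('side',cb),('scene',ca),('side',(307.1,264.3))):
    p,d=ray(n,u);print(n,u,[(p+d*(z-p[2])/d[2]).round(4) for z in (.054,.08)])
```

```text
[347 223  19  13 193] [ 29 177 205]
[276 212  18  11 153] [ 21 168 164]
[355.98934937 229.14848328] (12.954350471496582, 18.117265701293945) [284.44418335 216.86676025] (10.286436080932617, 17.884517669677734) [0.4634 0.0489 0.0801] [np.float64(0.0009141134468948911), np.float64(0.0009141134468948413)]
scene (316.5, 204) [array([ 0.4101, -0.0681,  0.054 ]), array([ 0.4362, -0.0538,  0.08  ])]
side [284.44418335 216.86676025] [array([0.4909, 0.0814, 0.054 ]), array([0.4632, 0.05  , 0.08  ])]
scene [355.98934937 229.14848328] [array([0.4391, 0.0378, 0.054 ]), array([0.4641, 0.0483, 0.08  ])]
side (307.1, 264.3) [array([ 0.4085, -0.0661,  0.054 ]), array([ 0.3844, -0.0912,  0.08  ])]
```

Call:
step_arm:
  commands:
    - [-0.33, -0.08, 0.5]
    - [-0.33, -0.08, 0.5]
    - [-0.33, -0.08, 0.5]
    - [-0.33, -0.08, 0.5]
    - [-0.33, -0.08, 0.5]
    - [-0.33, -0.08, 0.5]
    - [-0.33, -0.08, 0.5]
    - [-0.33, -0.08, 0.5]
    - [0, 0, 0.2]
    - [0, 0, 0.19]
  jaw: 0
  squeeze: 40

```text
invalid input at $.commands[0]: expected 6 numbers
```

Call:
step_arm:
  commands:
    - [-0.33, -0.08, 0.5, 0, 0, 0]
    - [-0.33, -0.08, 0.5, 0, 0, 0]
    - [-0.33, -0.08, 0.5, 0, 0, 0]
    - [-0.33, -0.08, 0.5, 0, 0, 0]
    - [-0.33, -0.08, 0.5, 0, 0, 0]
    - [-0.33, -0.08, 0.5, 0, 0, 0]
    - [-0.33, -0.08, 0.5, 0, 0, 0]
    - [-0.33, -0.08, 0.5, 0, 0, 0]
    - [0, 0, 0.2, 0, 0, 0]
    - [0, 0, 0.19, 0, 0, 0]
  jaw: 0
  squeeze: 40

```text
time: 1.78
tool_pos: [0.5088, -0.0662, 0.2944]
tool_rot: [[0.001, 1.0, -0.001], [1.0, -0.001, 0.0], [0.0, -0.001, -1.0]]
ft_force: [0.4, -0.0, -0.0]
finger_gap: 0.0854
finger_force: 0.0
```

```bash
sed -i 's/jy=(.4560,.0520)/jy=(.4634,.0489)/' go.py
python3 - <<'E'
from go import *
delta(*J['jr'],.045)
cv2.imwrite('pics/w1.png',imaging.grab_frame('wrist'))
E
```

```text
1.78 units [0.   0.01 3.78] tilt [-8.e-04  3.e-04 -1.e+00] gap 0.0854 [ 0.4 -0.  -0. ]
```

View pics/w1.png

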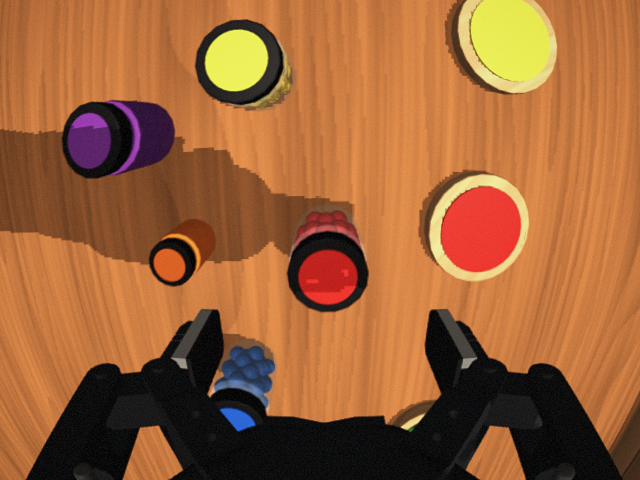

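The red lid is centred between the fingers, with its sticker at about (328,277). The red pad is at (480,228). I'll check the wrist camera's positions against the fixed views.

```bash
cat >> snap.py <<'E'
def wrist_xy(uv,z,s):
    c=imaging.calibration('wrist');K=np.array([[c['fx'],0,c['cx']],[0,c['fy'],c['cy']],[0,0,1]])
    n=cv2.fisheye.undistortPoints(np.array([[uv]],float),K,np.zeros(4))[0,0]
    T=c['tool_from_camera'];R=s['tool_rot']
    d=R@T[:3,:3]@[*n,1];p=s['tool_pos']+R@T[:3,3]
    return (p+d*(z-p[2])/d[2]).round(4)
E
python3 - <<'E'
from snap import *
im=cv2.imread('pics/w1.png');s=bot.sense()
for n,u,z in (('jr',(325,265),.08),('jy',(236,58),.08),('sr',(480,228),.0175),('sy',(512,35),.0175)):
    c,e=comp(im,u);print(n,c,e,wrist_xy(c,z,s),[wrist_xy(v,z,s) for v in (c,)])
E
```

```text
jr [327.53759766 276.82458496] [54.8 59. ] [ 0.5105 -0.065   0.08  ] [array([ 0.5105, -0.065 ,  0.08  ])]
jy [236.01223755  59.98717499] [59.3 64.4] [0.4656 0.0486 0.08  ] [array([0.4656, 0.0486, 0.08  ])]
sr [480.66287231 228.97813416] [76.6 88. ] [ 0.6232 -0.0558  0.0175] [array([ 0.6232, -0.0558,  0.0175])]
sy [510.13082886  37.67363739] [74.1 93.8] [0.6397 0.0855 0.0175] [array([0.6397, 0.0855, 0.0175])]
```

Call:
step_arm:
  commands:
    - [0.03, 0.04, 0.5, 0, 0, 0]
    - [0, 0, 0.5, 0, 0, 0]
    - [0, 0, 0.5, 0, 0, 0]
    - [0, 0, 0.5, 0, 0, 0]
    - [0, 0, 0.5, 0, 0, 0]
    - [0, 0, 0.5, 0, 0, 0]
    - [0, 0, 0.5, 0, 0, 0]
    - [0, 0, 0.28, 0, 0, 0]
    - [0, 0, 0, 0, 0, 0]
    - [0, 0, 0, 0, 0, 0]

```text
time: 2.67
tool_pos: [0.5102, -0.065, 0.2008]
tool_rot: [[-0.0, 1.0, 0.0], [1.0, 0.0, 0.0], [0.0, 0.0, -1.0]]
ft_force: [0.3, -0.7, 0.4]
finger_gap: 0.0856
finger_force: 0.0
```

Call:
step_arm:
  commands:
    - [0, 0, 0, 0, 0, 0]
    - [0, 0, 0, 0, 0, 0]
    - [0, 0, 0, 0, 0, 0]
    - [0, 0, 0, 0, 0, 0]
    - [0, 0, 0, 0, 0, 0]
    - [0, 0, 0, 0, 0, 0]
    - [0, 0, 0, 0, 0, 0]
    - [0, 0, 0, 0, 0, 0]
    - [0, 0, 0, 0, 0, 0]
    - [0, 0, 0, 0, 0, 0]
  jaw: 1
  squeeze: 30

```text
time: 3.5
tool_pos: [0.5103, -0.0653, 0.2013]
tool_rot: [[0.0, 1.0, 0.002], [1.0, -0.0, -0.0], [-0.0, 0.002, -1.0]]
ft_force: [-0.8, 0.1, 6.3]
finger_gap: 0.0473
finger_force: 30.9
```

Call:
step_arm:
  commands:
    - [0, 0, -0.3, 0, 0, 0]
    - [0, 0, -0.6, 0, 0, 0]
    - [0, 0, -0.6, 0, 0, 0]
    - [0, 0, -0.6, 0, 0, 0]
    - [0.04, 0.3, -0.3, 0, 0, 0]
    - [0.04, 0.5, 0, 0, 0, 0]
    - [0.04, 0.6, 0, 0, 0, 0]
    - [0.04, 0.6, 0, 0, 0, 0]
    - [0.04, 0.6, 0, 0, 0, 0]
    - [0.04, 0.6, 0, 0, 0, 0]

```text
time: 4.33
tool_pos: [0.5904, -0.0592, 0.2604]
tool_rot: [[0.0, 1.0, -0.001], [1.0, -0.0, 0.0], [0.0, -0.001, -1.0]]
ft_force: [0.3, -0.8, -0.8]
finger_gap: 0.0472
finger_force: 31.3
```

Call:
step_arm:
  commands:
    - [0.04, 0.6, 0, 0, 0, 0]
    - [0.04, 0.4, 0, 0, 0, 0]
    - [0.04, 0.3, 0, 0, 0, 0]
    - [0, 0.03, 0.2, 0, 0, 0]
    - [0, 0, 0.3, 0, 0, 0]
    - [0, 0, 0.3, 0, 0, 0]
    - [0, 0, 0.3, 0, 0, 0]
    - [0, 0, 0.2, 0, 0, 0]
    - [0, 0, 0.1, 0, 0, 0]
    - [0, 0, 0, 0, 0, 0]

```text
time: 5.17
tool_pos: [0.6227, -0.0563, 0.2245]
tool_rot: [[0.0, 1.0, -0.002], [1.0, -0.0, 0.0], [0.0, -0.002, -1.0]]
ft_force: [0.2, -0.3, -1.1]
finger_gap: 0.0473
finger_force: 31.3
```

```bash
sed -i 's/jr=(.5089,-.0661),jy=(.4634,.0489)/jr=(.5097,-.0655),jy=(.4645,.0488)/;s/sr=(.624,-.057),sy=(.6403,.0868)/sr=(.6236,-.0564),sy=(.640,.0862)/' go.py
python3 - <<'E'
from go import *
delta(*J['sr'],.045+.018)
for n in ('wrist','scene'): cv2.imwrite(f'pics/{n}2.png',imaging.grab_frame(n))
a=cv2.imread('pics/wrist2.png');b=cv2.imread('pics/scene2.png')
cv2.imwrite('pics/c2.png',np.hstack([cv2.resize(a,(400,300)),cv2.resize(b[180:420,140:460],(400,300))]))
E
```

```text
5.17 units [-0.    0.04  0.26] tilt [-1.5e-03  1.0e-04 -1.0e+00] gap 0.0473 [ 0.2 -0.3 -1.1]
```

View pics/c2.png

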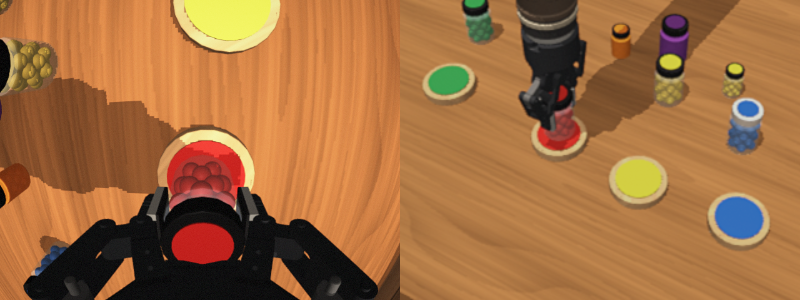

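The red jar is held upright over the centre of the red pad, about 5 mm up. Next I'll lower it slowly.

Call:
step_arm:
  commands:
    - [0, 0.03, 0.05, 0, 0, 0]
    - [0, 0, 0.05, 0, 0, 0]
    - [0, 0, 0.05, 0, 0, 0]
    - [0, 0, 0.03, 0, 0, 0]
    - [0, 0, 0.02, 0, 0, 0]
    - [0, 0, 0.01, 0, 0, 0]
    - [0, 0, 0.01, 0, 0, 0]
    - [0, 0, 0.01, 0, 0, 0]
    - [0, 0, 0, 0, 0, 0]
    - [0, 0, 0, 0, 0, 0]

```text
time: 6.1
tool_pos: [0.624, -0.0562, 0.2197]
tool_rot: [[-0.0, 1.0, -0.0], [1.0, 0.0, 0.0], [0.0, -0.0, -1.0]]
ft_force: [0.0, 0.2, -2.1]
finger_gap: 0.047
finger_force: 31.3
```

Call:
step_arm:
  commands:
    - [0, 0, 0.02, 0, 0, 0]
    - [0, 0, 0.02, 0, 0, 0]
    - [0, 0, 0.02, 0, 0, 0]
    - [0, 0, 0.02, 0, 0, 0]
    - [0, 0, 0.02, 0, 0, 0]
    - [0, 0, 0, 0, 0, 0]
    - [0, 0, 0, 0, 0, 0]
    - [0, 0, 0, 0, 0, 0]
    - [0, 0, 0, 0, 0, 0]
    - [0, 0, 0, 0, 0, 0]

```text
time: 6.93
tool_pos: [0.6238, -0.0562, 0.2194]
tool_rot: [[-0.0, 1.0, 0.002], [1.0, 0.0, -0.0], [-0.0, 0.002, -1.0]]
ft_force: [-5.4, 0.3, 11.7]
finger_gap: 0.0471
finger_force: 32.5
```

Call:
step_arm:
  commands:
    - [0, 0, 0, 0, 0, 0]
    - [0, 0, 0, 0, 0, 0]
    - [0, 0, 0, 0, 0, 0]
    - [0, 0, 0, 0, 0, 0]
    - [0, 0, 0, 0, 0, 0]
    - [0, 0, 0, 0, 0, 0]
    - [0, 0, 0, 0, 0, 0]
    - [0, 0, 0, 0, 0, 0]
    - [0, 0, 0, 0, 0, 0]
    - [0, 0, 0, 0, 0, 0]
  jaw: 0

```text
time: 7.77
tool_pos: [0.624, -0.0562, 0.2172]
tool_rot: [[-0.0, 1.0, -0.0], [1.0, 0.0, -0.0], [-0.0, -0.0, -1.0]]
ft_force: [0.0, 0.2, -0.1]
finger_gap: 0.0858
finger_force: 0.0
```

Call:
step_arm:
  commands:
    - [0, 0, -0.3, 0, 0, 0]
    - [0, 0, -0.6, 0, 0, 0]
    - [0, 0, -0.8, 0, 0, 0]
    - [0, 0, -0.8, 0, 0, 0]
    - [0, 0, -0.8, 0, 0, 0]
    - [0, 0, -0.5, 0, 0, 0]
    - [0.3, -0.5, 0, 0, 0, 0]
    - [0.5, -0.8, 0, 0, 0, 0]
    - [0.6, -0.9, 0, 0, 0, 0]
    - [0.6, -0.9, 0, 0, 0, 0]

```text
time: 8.6
tool_pos: [0.5457, -0.006, 0.3127]
tool_rot: [[0.001, 1.0, 0.001], [1.0, -0.001, 0.0], [0.0, 0.001, -1.0]]
ft_force: [-0.1, -0.3, 0.6]
finger_gap: 0.0855
finger_force: 0.0
```

Call:
step_arm:
  commands:
    - [0.6, -0.9, 0, 0, 0, 0]
    - [0.6, -0.9, 0, 0, 0, 0]
    - [0.5, -0.8, 0, 0, 0, 0]
    - [0.3, -0.4, 0, 0, 0, 0]
    - [0.2, -0.28, 0, 0, 0, 0]
    - [0, 0, 0, 0, 0, 0]
    - [0, 0, 0, 0, 0, 0]
    - [0, 0, 0, 0, 0, 0]
    - [0, 0, 0, 0, 0, 0]
    - [0, 0, 0, 0, 0, 0]

```text
time: 9.43
tool_pos: [0.4652, 0.0483, 0.3119]
tool_rot: [[0.001, 1.0, -0.0], [1.0, -0.001, -0.0], [-0.0, -0.0, -1.0]]
ft_force: [-0.0, 0.3, 0.7]
finger_gap: 0.0854
finger_force: 0.0
```

Run:
```python
from go import *
delta(*J['jy'],.045)
s=bot.sense()
for n in ('wrist','scene','side'): cv2.imwrite(f'pics/{n}3.png',imaging.grab_frame(n))
a=cv2.imread('pics/wrist3.png');b=cv2.imread('pics/scene3.png');d=cv2.imread('pics/side3.png')
cv2.imwrite('pics/c3.png',np.hstack([cv2.resize(a,(400,300)),cv2.resize(b[180:420,140:460],(400,300))]))
```

```text
9.43 units [ 0.02 -0.02  4.48] tilt [-4.e-04 -1.e-04 -1.e+00] gap 0.0854 [-0.   0.3  0.7]
```

View pics/c3.png

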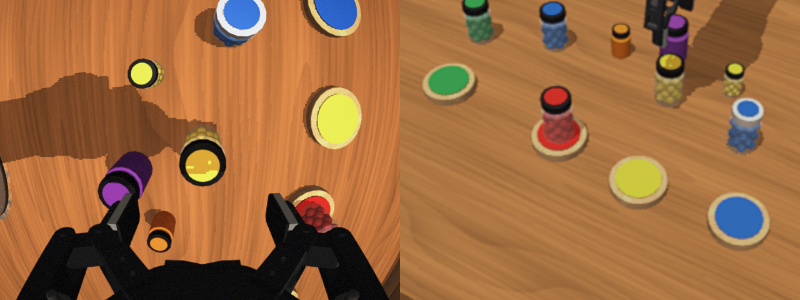

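The red jar stands upright on its pad. The yellow lid is at (203,162) in the left half of the picture, between the fingers. The purple jar is near the left finger, so I'll close the jaws a little before going down.

Call:
step_arm:
  commands:
    - [0.02, -0.02, 0.5, 0, 0, 0]
    - [0, 0, 0.6, 0, 0, 0]
    - [0, 0, 0.6, 0, 0, 0]
    - [0, 0, 0.6, 0, 0, 0]
    - [0, 0, 0.6, 0, 0, 0]
    - [0, 0, 0.5, 0, 0, 0]
    - [0, 0, 0.5, 0, 0, 0]
    - [0, 0, 0.4, 0, 0, 0]
    - [0, 0, 0.18, 0, 0, 0]
    - [0, 0, 0, 0, 0, 0]
  jaw: 0.2

```text
time: 10.42
tool_pos: [0.4636, 0.0492, 0.1992]
tool_rot: [[0.0, 1.0, -0.002], [1.0, -0.0, -0.0], [-0.0, -0.002, -1.0]]
ft_force: [-0.5, -1.0, 1.0]
finger_gap: 0.0681
finger_force: 0.0
```

Call:
step_arm:
  commands:
    - [0, 0, 0, 0, 0, 0]
    - [0, 0, 0, 0, 0, 0]
    - [0, 0, 0, 0, 0, 0]
    - [0, 0, 0, 0, 0, 0]
    - [0, 0, 0, 0, 0, 0]
    - [0, 0, 0, 0, 0, 0]
    - [0, 0, 0, 0, 0, 0]
    - [0, 0, 0, 0, 0, 0]
    - [0, 0, 0, 0, 0, 0]
    - [0, 0, 0, 0, 0, 0]
  jaw: 1
  squeeze: 30

```text
time: 11.25
tool_pos: [0.4644, 0.0493, 0.201]
tool_rot: [[-0.0, 1.0, 0.002], [1.0, 0.0, 0.0], [0.0, 0.002, -1.0]]
ft_force: [-0.1, 0.1, 5.6]
finger_gap: 0.0472
finger_force: 31.7
```

Run:
```python
from go import *
delta(*J['sy'],.045+.018)
```

```text
11.25 units [ 1.48  7.02 -0.67] tilt [ 1.7e-03  2.0e-04 -1.0e+00] gap 0.0472 [-0.1  0.1  5.6]
```

Call:
step_arm:
  commands:
    - [0, 0, -0.3, 0, 0, 0]
    - [0, 0, -0.6, 0, 0, 0]
    - [0, 0, -0.6, 0, 0, 0]
    - [0, 0, -0.6, 0, 0, 0]
    - [0.08, 0.4, -0.3, 0, 0, 0]
    - [0.1, 0.5, 0, 0, 0, 0]
    - [0.15, 0.7, 0, 0, 0, 0]
    - [0.15, 0.7, 0, 0, 0, 0]
    - [0.15, 0.7, 0, 0, 0, 0]
    - [0.15, 0.7, 0, 0, 0, 0]

```text
time: 12.08
tool_pos: [0.5569, 0.0689, 0.2601]
tool_rot: [[-0.0, 1.0, -0.001], [1.0, 0.0, -0.0], [-0.0, -0.001, -1.0]]
ft_force: [-0.4, -0.3, -2.0]
finger_gap: 0.0469
finger_force: 31.4
```

Call:
step_arm:
  commands:
    - [0.15, 0.7, 0, 0, 0, 0]
    - [0.15, 0.7, 0, 0, 0, 0]
    - [0.15, 0.7, 0, 0, 0, 0]
    - [0.15, 0.6, 0, 0, 0, 0]
    - [0.1, 0.4, 0, 0, 0, 0]
    - [0, 0.22, 0.2, 0, 0, 0]
    - [0, 0, 0.4, 0, 0, 0]
    - [0, 0, 0.4, 0, 0, 0]
    - [0, 0, 0.3, 0, 0, 0]
    - [0, 0, 0.15, 0, 0, 0]

```text
time: 12.92
tool_pos: [0.6382, 0.086, 0.2217]
tool_rot: [[0.0, 1.0, -0.003], [1.0, -0.0, -0.001], [-0.001, -0.003, -1.0]]
ft_force: [0.3, -0.6, -1.5]
finger_gap: 0.0472
finger_force: 31.4
```

Call:
step_arm:
  commands:
    - [0, 0, 0, 0, 0, 0]
    - [0, 0, 0.05, 0, 0, 0]
    - [0, 0, 0.05, 0, 0, 0]
    - [0, 0, 0.03, 0, 0, 0]
    - [0, 0, 0.03, 0, 0, 0]
    - [0, 0, 0.03, 0, 0, 0]
    - [0, 0, 0.02, 0, 0, 0]
    - [0, 0, 0, 0, 0, 0]
    - [0, 0, 0, 0, 0, 0]
    - [0, 0, 0, 0, 0, 0]

```text
time: 13.75
tool_pos: [0.6395, 0.0863, 0.2191]
tool_rot: [[-0.0, 1.0, 0.001], [1.0, 0.0, 0.0], [0.0, 0.001, -1.0]]
ft_force: [-1.6, 0.0, 1.1]
finger_gap: 0.0477
finger_force: 31.6
```

Run:
```python
from go import *
delta(*J['sy'],.045+.018)
```

```text
13.75 units [-0.    0.02  0.04] tilt [ 5.e-04  1.e-04 -1.e+00] gap 0.0477 [-1.6  0.   1.1]
```

Call:
step_arm:
  commands:
    - [0, 0, 0.03, 0, 0, 0]
    - [0, 0, 0.03, 0, 0, 0]
    - [0, 0, 0.02, 0, 0, 0]
    - [0, 0, 0, 0, 0, 0]
    - [0, 0, 0, 0, 0, 0]
    - [0, 0, 0, 0, 0, 0]
    - [0, 0, 0, 0, 0, 0]
    - [0, 0, 0, 0, 0, 0]
    - [0, 0, 0, 0, 0, 0]
    - [0, 0, 0, 0, 0, 0]

```text
time: 14.58
tool_pos: [0.6394, 0.0862, 0.2191]
tool_rot: [[0.0, 1.0, 0.002], [1.0, -0.0, 0.0], [0.0, 0.002, -1.0]]
ft_force: [-5.0, -0.0, 13.7]
finger_gap: 0.0472
finger_force: 32.7
```

Call:
step_arm:
  commands:
    - [0, 0, 0, 0, 0, 0]
    - [0, 0, 0, 0, 0, 0]
    - [0, 0, 0, 0, 0, 0]
    - [0, 0, 0, 0, 0, 0]
    - [0, 0, 0, 0, 0, 0]
    - [0, 0, 0, 0, 0, 0]
    - [0, 0, 0, 0, 0, 0]
    - [0, 0, 0, 0, 0, 0]
    - [0, 0, 0, 0, 0, 0]
    - [0, 0, 0, 0, 0, 0]
  jaw: 0

```text
time: 15.42
tool_pos: [0.6395, 0.0863, 0.2167]
tool_rot: [[-0.0, 1.0, -0.0], [1.0, 0.0, -0.0], [-0.0, -0.0, -1.0]]
ft_force: [-0.2, -0.0, -0.7]
finger_gap: 0.0858
finger_force: 0.0
```

Call:
step_arm:
  commands:
    - [0, 0, -0.3, 0, 0, 0]
    - [0, 0, -0.6, 0, 0, 0]
    - [0, 0, -0.8, 0, 0, 0]
    - [0, 0, -0.8, 0, 0, 0]
    - [0, 0, -0.8, 0, 0, 0]
    - [0, 0, -0.5, 0, 0, 0]
    - [-0.3, -0.1, 0, 0, 0, 0]
    - [-0.6, -0.2, 0, 0, 0, 0]
    - [-0.9, -0.3, 0, 0, 0, 0]
    - [-0.9, -0.4, 0, 0, 0, 0]

```text
time: 16.25
tool_pos: [0.6136, 0.0174, 0.3101]
tool_rot: [[-0.001, 1.0, -0.002], [1.0, 0.001, -0.001], [-0.001, -0.002, -1.0]]
ft_force: [-0.6, -0.7, -0.6]
finger_gap: 0.0856
finger_force: 0.0
```

Call:
step_arm:
  commands:
    - [-1, -0.4, 0, 0, 0, 0]
    - [-1, -0.4, 0, 0, 0, 0]
    - [-1, -0.4, 0, 0, 0, 0]
    - [-1, -0.4, 0, 0, 0, 0]
    - [-1, -0.4, 0, 0, 0, 0]
    - [-1, -0.4, 0, 0, 0, 0]
    - [-1, -0.4, 0, 0, 0, 0]
    - [-1, -0.4, 0, 0, 0, 0]
    - [-1, -0.4, 0, 0, 0, 0]
    - [-1, -0.4, 0, 0, 0, 0]

```text
time: 17.08
tool_pos: [0.5123, -0.233, 0.3102]
tool_rot: [[0.001, 1.0, -0.002], [1.0, -0.001, 0.001], [0.001, -0.002, -1.0]]
ft_force: [0.5, -0.7, 0.0]
finger_gap: 0.0851
finger_force: 0.0
```

Run:
```python
from go import *
delta(*J['jg'],.045)
for n in ('wrist','scene'): cv2.imwrite(f'pics/{n}4.png',imaging.grab_frame(n))
a=cv2.imread('pics/wrist4.png');b=cv2.imread('pics/scene4.png')
cv2.imwrite('pics/c4.png',np.hstack([cv2.resize(a,(400,300)),cv2.resize(b[180:420,140:460],(400,300))]))
```

```text
17.08 units [-2.96 -0.9   4.41] tilt [-2.4e-03  7.0e-04 -1.0e+00] gap 0.0851 [ 0.5 -0.7  0. ]
```

View pics/c4.png

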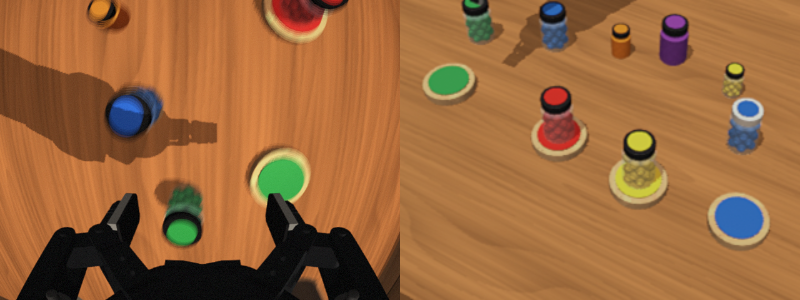

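The yellow jar stands on the yellow pad. The wrist picture (left half) shows the blue lid at (127,116), the green lid at (183,232) and the green pad at (281,178).

Call:
step_arm:
  commands:
    - [-0.7, -0.2, 0, 0, 0, 0]
    - [-0.7, -0.2, 0, 0, 0, 0]
    - [-0.7, -0.2, 0, 0, 0, 0]
    - [-0.5, -0.2, 0, 0, 0, 0]
    - [-0.3, -0.1, 0, 0, 0, 0]
    - [-0.06, 0, 0, 0, 0, 0]
    - [0, 0, 0, 0, 0, 0]
    - [0, 0, 0, 0, 0, 0]
    - [0, 0, 0, 0, 0, 0]
    - [0, 0, 0, 0, 0, 0]

```text
time: 18.02
tool_pos: [0.4923, -0.3046, 0.3118]
tool_rot: [[-0.001, 1.0, 0.0], [1.0, 0.001, 0.0], [0.0, 0.0, -1.0]]
ft_force: [-0.5, 0.6, 0.2]
finger_gap: 0.0852
finger_force: 0.0
```

Run:
```python
from go import *
s=bot.sense();im=imaging.grab_frame('wrist');cv2.imwrite('pics/w5.png',im)
hsv=cv2.cvtColor(im,cv2.COLOR_BGR2HSV)
for nm,h in (('g',(45,85)),('b',(95,125))):
    m=cv2.inRange(hsv,(h[0],110,70),(h[1],255,255));n,l,st,ce=cv2.connectedComponentsWithStats(m)
    for k in range(1,n):
        if st[k,4]>500: print(nm,st[k],wrist_xy(ce[k],.08,s),wrist_xy(ce[k],.0175,s))
delta(*J['jg'],.045)
```

```text
g [ 445  157   76   83 4954] [ 0.5854 -0.2627  0.08  ] [ 0.6143 -0.2747  0.0175]
g [ 295  244   54   51 2185] [ 0.4908 -0.3068  0.08  ] [ 0.4903 -0.3326  0.0175]
b [ 206   22   59   57 2601] [ 0.4444 -0.1813  0.08  ] [ 0.4295 -0.168   0.0175]
b [243  46  45  50 516] [ 0.4647 -0.1977  0.08  ] [ 0.4561 -0.1896  0.0175]
18.07 units [-0.09 -0.11  4.47] tilt [ 1.e-04  0.e+00 -1.e+00] gap 0.0855 [-0.7 -0.3 -0.6]
```

Call:
step_arm:
  commands:
    - [-0.09, -0.09, 0.5, 0, 0, 0]
    - [0, 0, 0.6, 0, 0, 0]
    - [0, 0, 0.6, 0, 0, 0]
    - [0, 0, 0.6, 0, 0, 0]
    - [0, 0, 0.6, 0, 0, 0]
    - [0, 0, 0.5, 0, 0, 0]
    - [0, 0, 0.5, 0, 0, 0]
    - [0, 0, 0.4, 0, 0, 0]
    - [0, 0, 0.17, 0, 0, 0]
    - [0, 0, 0, 0, 0, 0]

```text
time: 18.9
tool_pos: [0.4895, -0.3071, 0.1989]
tool_rot: [[-0.0, 1.0, -0.002], [1.0, 0.0, 0.001], [0.001, -0.002, -1.0]]
ft_force: [-0.5, 0.2, 0.2]
finger_gap: 0.0854
finger_force: 0.0
```

Call:
step_arm:
  commands:
    - [0, 0, 0, 0, 0, 0]
    - [0, 0, 0, 0, 0, 0]
    - [0, 0, 0, 0, 0, 0]
    - [0, 0, 0, 0, 0, 0]
    - [0, 0, 0, 0, 0, 0]
    - [0, 0, 0, 0, 0, 0]
    - [0, 0, 0, 0, 0, 0]
    - [0, 0, 0, 0, 0, 0]
    - [0, 0, 0, 0, 0, 0]
    - [0, 0, 0, 0, 0, 0]
  jaw: 1
  squeeze: 30

```text
time: 19.73
tool_pos: [0.4901, -0.3077, 0.201]
tool_rot: [[0.0, 1.0, 0.002], [1.0, -0.0, -0.001], [-0.001, 0.002, -1.0]]
ft_force: [-0.3, 1.0, 6.0]
finger_gap: 0.0469
finger_force: 31.4
```

```bash
sed -i 's/jb=(.4427,-.181)/jb=(.4436,-.1812)/;s/sg=(.6147,-.275)/sg=(.6145,-.2749)/' go.py; python3 go.py sg .063
```

```text
19.73 units [ 1.31  4.98 -0.67] tilt [ 0.0016 -0.001  -1.    ] gap 0.0469 [-0.3  1.   6. ]
```

Call:
step_arm:
  commands:
    - [0, 0, -0.3, 0, 0, 0]
    - [0, 0, -0.6, 0, 0, 0]
    - [0, 0, -0.6, 0, 0, 0]
    - [0, 0, -0.6, 0, 0, 0]
    - [0.1, 0.3, -0.3, 0, 0, 0]
    - [0.1, 0.5, 0, 0, 0, 0]
    - [0.15, 0.6, 0, 0, 0, 0]
    - [0.15, 0.6, 0, 0, 0, 0]
    - [0.15, 0.6, 0, 0, 0, 0]
    - [0.15, 0.6, 0, 0, 0, 0]

```text
time: 20.57
tool_pos: [0.5712, -0.2868, 0.2586]
tool_rot: [[-0.0, 1.0, -0.001], [1.0, 0.0, 0.001], [0.001, -0.001, -1.0]]
ft_force: [0.8, -0.6, -0.8]
finger_gap: 0.0469
finger_force: 31.2
```

Call:
step_arm:
  commands:
    - [0.15, 0.6, 0, 0, 0, 0]
    - [0.15, 0.6, 0, 0, 0, 0]
    - [0.15, 0.4, 0, 0, 0, 0]
    - [0.06, 0.18, 0, 0, 0, 0]
    - [0, 0, 0.2, 0, 0, 0]
    - [0, 0, 0.4, 0, 0, 0]
    - [0, 0, 0.4, 0, 0, 0]
    - [0, 0, 0.3, 0, 0, 0]
    - [0, 0, 0.15, 0, 0, 0]
    - [0, 0, 0, 0, 0, 0]

```text
time: 21.4
tool_pos: [0.6133, -0.2748, 0.2219]
tool_rot: [[0.001, 1.0, -0.003], [1.0, -0.001, 0.001], [0.001, -0.003, -1.0]]
ft_force: [-0.9, 0.2, -0.1]
finger_gap: 0.0473
finger_force: 31.2
```

Call:
step_arm:
  commands:
    - [0, 0, 0, 0, 0, 0]
    - [0, 0, 0.05, 0, 0, 0]
    - [0, 0, 0.05, 0, 0, 0]
    - [0, 0, 0.03, 0, 0, 0]
    - [0, 0, 0.03, 0, 0, 0]
    - [0, 0, 0.03, 0, 0, 0]
    - [0, 0, 0.02, 0, 0, 0]
    - [0, 0, 0, 0, 0, 0]
    - [0, 0, 0, 0, 0, 0]
    - [0, 0, 0, 0, 0, 0]

```text
time: 22.23
tool_pos: [0.6143, -0.2747, 0.2191]
tool_rot: [[-0.0, 1.0, 0.001], [1.0, 0.0, -0.0], [-0.0, 0.001, -1.0]]
ft_force: [-2.3, 1.1, 5.3]
finger_gap: 0.0472
finger_force: 31.6
```

```bash
python3 go.py sg .063
```

```text
22.23 units [-0.01  0.01  0.04] tilt [ 6.e-04 -2.e-04 -1.e+00] gap 0.0472 [-2.3  1.1  5.3]
```

Call:
step_arm:
  commands:
    - [0, 0, 0.02, 0, 0, 0]
    - [0, 0, 0, 0, 0, 0]
    - [0, 0, 0, 0, 0, 0]
    - [0, 0, 0, 0, 0, 0]
    - [0, 0, 0, 0, 0, 0]
    - [0, 0, 0, 0, 0, 0]
    - [0, 0, 0, 0, 0, 0]
    - [0, 0, 0, 0, 0, 0]
    - [0, 0, 0, 0, 0, 0]
    - [0, 0, 0, 0, 0, 0]
  jaw: 0

```text
time: 23.07
tool_pos: [0.6142, -0.2747, 0.218]
tool_rot: [[-0.0, 1.0, 0.0], [1.0, 0.0, -0.0], [-0.0, 0.0, -1.0]]
ft_force: [0.6, 0.3, -0.2]
finger_gap: 0.0859
finger_force: 0.0
```

Call:
step_arm:
  commands:
    - [0, 0, -0.3, 0, 0, 0]
    - [0, 0, -0.6, 0, 0, 0]
    - [0, 0, -0.8, 0, 0, 0]
    - [0, 0, -0.8, 0, 0, 0]
    - [0, 0, -0.8, 0, 0, 0]
    - [0, 0, -0.5, 0, 0, 0]
    - [0.2, -0.4, 0, 0, 0, 0]
    - [0.4, -0.7, 0, 0, 0, 0]
    - [0.5, -0.9, 0, 0, 0, 0]
    - [0.5, -0.9, 0, 0, 0, 0]

```text
time: 23.9
tool_pos: [0.5411, -0.2344, 0.3134]
tool_rot: [[0.0, 1.0, 0.001], [1.0, -0.0, -0.0], [-0.0, 0.001, -1.0]]
ft_force: [0.3, 0.8, 0.3]
finger_gap: 0.0851
finger_force: 0.0
```

Call:
step_arm:
  commands:
    - [0.5, -0.9, 0, 0, 0, 0]
    - [0.5, -0.9, 0, 0, 0, 0]
    - [0.5, -0.9, 0, 0, 0, 0]
    - [0.4, -0.7, 0, 0, 0, 0]
    - [0.2, -0.4, 0, 0, 0, 0]
    - [0.04, -0.13, 0, 0, 0, 0]
    - [0, 0, 0, 0, 0, 0]
    - [0, 0, 0, 0, 0, 0]
    - [0, 0, 0, 0, 0, 0]
    - [0, 0, 0, 0, 0, 0]

```text
time: 24.73
tool_pos: [0.4443, -0.1817, 0.3127]
tool_rot: [[0.0, 1.0, -0.0], [1.0, -0.0, 0.0], [0.0, -0.0, -1.0]]
ft_force: [-0.7, -0.5, -0.5]
finger_gap: 0.0855
finger_force: 0.0
```

```bash
python3 go.py jb .045;python3 - <<'E'
from go import *
for n in ('wrist','scene'): cv2.imwrite(f'pics/{n}6.png',imaging.grab_frame(n))
a=cv2.imread('pics/wrist6.png');b=cv2.imread('pics/scene6.png')
cv2.imwrite('pics/c6.png',np.hstack([cv2.resize(a,(400,300)),cv2.resize(b[150:390,140:460],(400,300))]))
E
```

```text
24.73 units [ 0.02 -0.03  4.51] tilt [-1.e-04  0.e+00 -1.e+00] gap 0.0855 [-0.7 -0.5 -0.5]
```

View pics/c6.png

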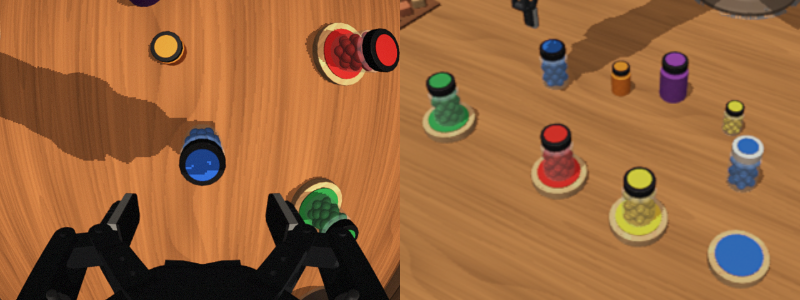

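The green, red and yellow jars are in place. The blue lid is at (202,162) in the left half, centred between the fingers.

Call:
step_arm:
  commands:
    - [0.02, -0.02, 0.5, 0, 0, 0]
    - [0, 0, 0.6, 0, 0, 0]
    - [0, 0, 0.6, 0, 0, 0]
    - [0, 0, 0.6, 0, 0, 0]
    - [0, 0, 0.6, 0, 0, 0]
    - [0, 0, 0.5, 0, 0, 0]
    - [0, 0, 0.5, 0, 0, 0]
    - [0, 0, 0.4, 0, 0, 0]
    - [0, 0, 0.2, 0, 0, 0]
    - [0, 0, 0, 0, 0, 0]

```text
time: 25.67
tool_pos: [0.4427, -0.1807, 0.1992]
tool_rot: [[0.0, 1.0, -0.002], [1.0, -0.0, 0.001], [0.001, -0.002, -1.0]]
ft_force: [0.0, 0.1, -0.0]
finger_gap: 0.0855
finger_force: 0.0
```

Call:
step_arm:
  commands:
    - [0, 0, 0, 0, 0, 0]
    - [0, 0, 0, 0, 0, 0]
    - [0, 0, 0, 0, 0, 0]
    - [0, 0, 0, 0, 0, 0]
    - [0, 0, 0, 0, 0, 0]
    - [0, 0, 0, 0, 0, 0]
    - [0, 0, 0, 0, 0, 0]
    - [0, 0, 0, 0, 0, 0]
    - [0, 0, 0, 0, 0, 0]
    - [0, 0, 0, 0, 0, 0]
  jaw: 1
  squeeze: 30

```text
time: 26.5
tool_pos: [0.4434, -0.1809, 0.2014]
tool_rot: [[0.0, 1.0, 0.002], [1.0, -0.0, -0.001], [-0.001, 0.002, -1.0]]
ft_force: [-0.5, 0.5, 6.1]
finger_gap: 0.0474
finger_force: 30.9
```

```bash
python3 go.py sb .063
```

```text
26.5 units [16.7   7.57 -0.66] tilt [ 1.7e-03 -6.0e-04 -1.0e+00] gap 0.0474 [-0.5  0.5  6.1]
```

Call:
step_arm:
  commands:
    - [0, 0, -0.3, 0, 0, 0]
    - [0, 0, -0.6, 0, 0, 0]
    - [0, 0, -0.7, 0, 0, 0]
    - [0, 0, -0.8, 0, 0, 0]
    - [0, 0, -0.8, 0, 0, 0]
    - [0, 0, -0.8, 0, 0, 0]
    - [0, 0, -0.8, 0, 0, 0]
    - [0, 0, -0.5, 0, 0, 0]
    - [0.2, 0.1, -0.3, 0, 0, 0]
    - [0.5, 0.2, 0, 0, 0, 0]

```text
time: 27.33
tool_pos: [0.4506, -0.1637, 0.3422]
tool_rot: [[0.002, 1.0, 0.002], [1.0, -0.002, -0.001], [-0.001, 0.002, -1.0]]
ft_force: [-0.0, 1.1, -2.6]
finger_gap: 0.0472
finger_force: 31.5
```

Call:
step_arm:
  commands:
    - [0.8, 0.3, 0, 0, 0, 0]
    - [0.8, 0.4, 0, 0, 0, 0]
    - [0.8, 0.4, 0, 0, 0, 0]
    - [0.8, 0.4, 0, 0, 0, 0]
    - [0.8, 0.4, 0, 0, 0, 0]
    - [0.8, 0.4, 0, 0, 0, 0]
    - [0.8, 0.4, 0, 0, 0, 0]
    - [0.8, 0.4, 0, 0, 0, 0]
    - [0.8, 0.4, 0, 0, 0, 0]
    - [0.8, 0.4, 0, 0, 0, 0]

```text
time: 28.17
tool_pos: [0.5481, 0.0382, 0.3397]
tool_rot: [[-0.0, 1.0, -0.002], [1.0, 0.0, -0.0], [-0.0, -0.002, -1.0]]
ft_force: [-0.1, -0.2, -1.9]
finger_gap: 0.0475
finger_force: 31.5
```

Call:
step_arm:
  commands:
    - [0.8, 0.4, 0, 0, 0, 0]
    - [0.8, 0.4, 0, 0, 0, 0]
    - [0.8, 0.4, 0, 0, 0, 0]
    - [0.8, 0.4, 0, 0, 0, 0]
    - [0.8, 0.4, 0, 0, 0, 0]
    - [0.8, 0.4, 0, 0, 0, 0]
    - [0.8, 0.4, 0, 0, 0, 0]
    - [0.8, 0.3, 0, 0, 0, 0]
    - [0.6, 0.2, 0, 0, 0, 0]
    - [0.3, 0.1, 0, 0, 0, 0]

```text
time: 29.0
tool_pos: [0.6331, 0.2215, 0.339]
tool_rot: [[-0.002, 1.0, -0.002], [1.0, 0.002, -0.0], [-0.0, -0.002, -1.0]]
ft_force: [-1.2, -0.3, -2.4]
finger_gap: 0.0472
finger_force: 31.5
```

Run:
```python
from go import *
delta(*J['sb'],.063)
s=bot.sense();im=imaging.grab_frame('wrist');cv2.imwrite('pics/w7.png',im)
hsv=cv2.cvtColor(im,cv2.COLOR_BGR2HSV)
m=cv2.inRange(hsv,(95,110,70),(125,255,255));n,l,st,ce=cv2.connectedComponentsWithStats(m)
for k in range(1,n):
    if st[k,4]>500: print(st[k],wrist_xy(ce[k],.0175,s))
```

```text
29.0 units [ 0.61 -0.01  4.84] tilt [-2.1e-03 -2.0e-04 -1.0e+00] gap 0.0472 [-1.2 -0.3 -2.4]
[ 286  167   81   79 4972] [0.6339 0.2372 0.0175]
[ 147  235   51   51 1094] [0.504  0.1933 0.0175]
[ 271  258  105   74 4002] [0.6321 0.1625 0.0175]
[ 127  271   37   38 1053] [0.4632 0.159  0.0175]
[ 274  354  101   69 5462] [0.6327 0.0512 0.0175]
```

View pics/w7.png

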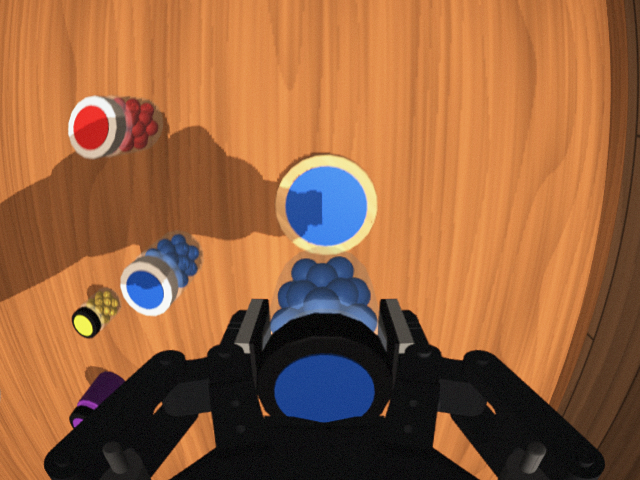

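The blue jar is held upright, and the blue pad is at (327,204) with nothing on it. The white-lidded jars at (98,127) and (150,285) are undisturbed.

Call:
step_arm:
  commands:
    - [0.3, 0, 0.3, 0, 0, 0]
    - [0.3, 0, 0.5, 0, 0, 0]
    - [0.04, 0, 0.6, 0, 0, 0]
    - [0, 0, 0.6, 0, 0, 0]
    - [0, 0, 0.6, 0, 0, 0]
    - [0, 0, 0.6, 0, 0, 0]
    - [0, 0, 0.6, 0, 0, 0]
    - [0, 0, 0.4, 0, 0, 0]
    - [0, 0, 0.2, 0, 0, 0]
    - [0, 0, 0.1, 0, 0, 0]

```text
time: 29.88
tool_pos: [0.6325, 0.2348, 0.2266]
tool_rot: [[0.0, 1.0, -0.002], [1.0, -0.0, -0.001], [-0.001, -0.002, -1.0]]
ft_force: [0.7, 0.4, -1.8]
finger_gap: 0.0473
finger_force: 31.5
```

```bash
python3 go.py sb .063
```

```text
29.88 units [0.08 0.   0.34] tilt [-1.9e-03 -7.0e-04 -1.0e+00] gap 0.0473 [ 0.7  0.4 -1.8]
```

Call:
step_arm:
  commands:
    - [0.08, 0.01, 0.05, 0, 0, 0]
    - [0, 0, 0.07, 0, 0, 0]
    - [0, 0, 0.06, 0, 0, 0]
    - [0, 0, 0.05, 0, 0, 0]
    - [0, 0, 0.04, 0, 0, 0]
    - [0, 0, 0.03, 0, 0, 0]
    - [0, 0, 0.03, 0, 0, 0]
    - [0, 0, 0, 0, 0, 0]
    - [0, 0, 0, 0, 0, 0]
    - [0, 0, 0, 0, 0, 0]

```text
time: 30.72
tool_pos: [0.6332, 0.2373, 0.2197]
tool_rot: [[0.0, 1.0, 0.0], [1.0, -0.0, 0.0], [0.0, 0.0, -1.0]]
ft_force: [0.7, -0.9, -1.9]
finger_gap: 0.0473
finger_force: 31.5
```

```bash
python3 go.py sb .063
```

```text
30.72 units [-0.02 -0.03  0.07] tilt [ 0.  0. -1.] gap 0.0473 [ 0.7 -0.9 -1.9]
```

Call:
step_arm:
  commands:
    - [0, 0, 0.03, 0, 0, 0]
    - [0, 0, 0.02, 0, 0, 0]
    - [0, 0, 0.02, 0, 0, 0]
    - [0, 0, 0.01, 0, 0, 0]
    - [0, 0, 0, 0, 0, 0]
    - [0, 0, 0, 0, 0, 0]
    - [0, 0, 0, 0, 0, 0]
    - [0, 0, 0, 0, 0, 0]
    - [0, 0, 0, 0, 0, 0]
    - [0, 0, 0, 0, 0, 0]

```text
time: 31.55
tool_pos: [0.6331, 0.2372, 0.2194]
tool_rot: [[-0.0, 1.0, 0.001], [1.0, 0.0, 0.001], [0.001, 0.001, -1.0]]
ft_force: [-3.3, -2.0, 6.8]
finger_gap: 0.0473
finger_force: 32.4
```

Contact at about 7 N. I'll release and back away.

Call:
step_arm:
  commands:
    - [0, 0, 0, 0, 0, 0]
    - [0, 0, 0, 0, 0, 0]
    - [0, 0, 0, 0, 0, 0]
    - [0, 0, 0, 0, 0, 0]
    - [0, 0, 0, 0, 0, 0]
    - [0, 0, 0, 0, 0, 0]
    - [0, 0, 0, 0, 0, 0]
    - [0, 0, 0, 0, 0, 0]
    - [0, 0, 0, 0, 0, 0]
    - [0, 0, 0, 0, 0, 0]
  jaw: 0

```text
time: 32.38
tool_pos: [0.6332, 0.2373, 0.2177]
tool_rot: [[-0.0, 1.0, -0.0], [1.0, 0.0, -0.0], [-0.0, -0.0, -1.0]]
ft_force: [0.0, 0.2, 0.2]
finger_gap: 0.0852
finger_force: 0.0
```

Call:
step_arm:
  commands:
    - [0, 0, -0.3, 0, 0, 0]
    - [0, 0, -0.6, 0, 0, 0]
    - [0, 0, -0.8, 0, 0, 0]
    - [0, 0, -0.8, 0, 0, 0]
    - [0, 0, -0.8, 0, 0, 0]
    - [0, 0, -0.8, 0, 0, 0]
    - [0, -0.5, -0.7, 0, 0, 0]
    - [0, -0.8, -0.5, 0, 0, 0]
    - [-0.3, -0.8, -0.3, 0, 0, 0]
    - [-0.5, -0.8, 0, 0, 0, 0]

```text
time: 33.22
tool_pos: [0.5603, 0.2179, 0.3604]
tool_rot: [[-0.001, 1.0, 0.004], [1.0, 0.001, 0.002], [0.002, 0.004, -1.0]]
ft_force: [0.3, -0.3, -0.3]
finger_gap: 0.0852
finger_force: 0.0
```

Call:
step_arm:
  commands:
    - [-0.5, -0.8, 0, 0, 0, 0]
    - [-0.5, -0.8, 0, 0, 0, 0]
    - [-0.5, -0.8, 0, 0, 0, 0]
    - [-0.5, -0.8, 0, 0, 0, 0]
    - [-0.3, -0.5, 0, 0, 0, 0]
    - [0, -0.3, 0, 0, 0, 0]
    - [0, 0, 0, 0, 0, 0]
    - [0, 0, 0, 0, 0, 0]
    - [0, 0, 0, 0, 0, 0]
    - [0, 0, 0, 0, 0, 0]

```text
time: 34.05
tool_pos: [0.4615, 0.1602, 0.3576]
tool_rot: [[-0.0, 1.0, 0.0], [1.0, 0.0, 0.0], [0.0, 0.0, -1.0]]
ft_force: [0.0, 0.4, -0.1]
finger_gap: 0.0852
finger_force: 0.0
```

Run:
```python
from go import *
S,D=[imaging.grab_frame(n) for n in ('scene','side')]
cv2.imwrite('pics/scene8.png',S);cv2.imwrite('pics/side8.png',D)
cv2.imwrite('pics/c8.png',np.hstack([cv2.resize(S,(400,300)),cv2.resize(D,(400,300))]))
def proj(n,X):
    c=imaging.calibration(n);p=np.linalg.inv(c['T'])@[*X,1];return c['fx']*p[0]/p[2]+c['cx'],c['fy']*p[1]/p[2]+c['cy']
for k in ('sr','sy','sg','sb'):
    X=(*J[k],.0975);u=[proj(n,X) for n in ('scene','side')]
    try:
        r=[comp(im,np.round(q).astype(int)) for im,q in((S,u[0]),(D,u[1]))]
        x,e=tri(ray('scene',r[0][0]),ray('side',r[1][0]));print(k,X,x.round(4),e[0].round(4),r[0][1],r[1][1])
    except Exception as e: print(k,u,e)
print(bot.sense()['time'])
```

```text
sr (0.6236, -0.0564, 0.0975) [ 0.6227 -0.0568  0.0979] 0.0012 [13.5 18.3] [ 8.5 15.7]
sy (0.64, 0.0862, 0.0975) [0.6383 0.0859 0.0977] 0.0009 [15.4 19.7] [ 7.3 14.2]
sg (0.6145, -0.2749, 0.0975) [ 0.6132 -0.2738  0.0978] 0.0013 [11.5 17.8] [10.6 19.1]
sb (0.6325, 0.2367, 0.0975) [0.6317 0.2379 0.0977] 0.0009 [16.7 21.3] [ 6.2 13.8]
34.15
```

View pics/c8.png

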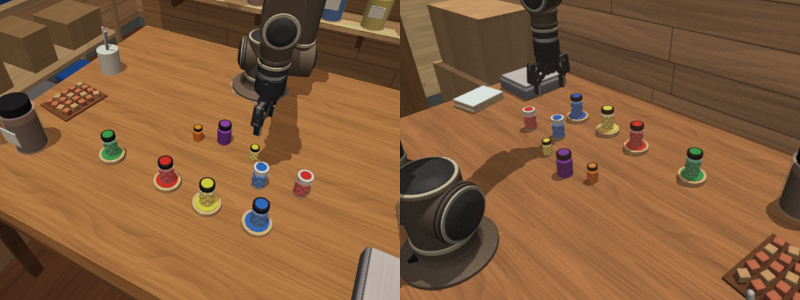

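All four jars stand upright within 2 mm of their pad centres, lid tops at 98 mm. The white-lidded jars and the look-alikes are untouched, and the gripper is clear.

```bash
python3 -c "
from bench import hand_in
print(hand_in())"
```

```text
the job is handed in; nothing more can be done
None
```

The job is handed in: all four black-lidded jars stand upright on their matching stands, within about 2 mm of centre, and the white-lidded jars were left where they stood.

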